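# Refit two fuse cartridges and hold the recessed reset

## Robot

A 7-joint arm with a two-finger parallel gripper is mounted at the origin on a cart in front of the work surface, level with it; the furniture and walls round the work are solid. World frame = base frame: x ahead of the robot, y to its left, z up, the work surface at z = 0. Lengths are in m, angles in rad, forces in N, time in s.
With the tool pointing down it reaches from about 0.35 to 0.9 m from the base axis. Payload 8.1 kg.
Tool frame: the origin (TCP) lies at the very end of the fingers, on their centre line; the grasp point (between the pads) lies 19 mm behind it (grasp_offset is the distance from the TCP to the grasp point, in m); z points along the fingers, y is the line along which they close (so a half turn about z gives the same grasp; the last joint's range is limited). The gripper opens to 92 mm and grips with 3 to 60 N. Pads are 19 mm wide; open, the fingers measure 130 mm over their backs; the gripper's body (75 mm by 190 mm) begins 47 mm behind the grasp point.
Start: joints at [1.198, 0.434, 0.025, 1.573, -0.012, 1.134, -0.075], TCP at [0.167, -0.602, 0.196] pointing down, gripper open.
Joint ranges: [-2.62, 2.62], [-0.44, 2.09], [-1.27, 1.32], [0.08, 2.57], [-1.32, 4.46], [0.12, 2], [-2.74, 2.74]. Speed limits (rad/s): [2.22, 2.22, 3.01, 3.01, 3.14, 3.14, 3.14].

## Interface

Orientations are given as a rotation vector (axis times angle).
In Python, from cell import observe, get_image, camera_params, sign_off, silhouettes, grasp_offset gives the robot as it stands. The module is installed in compiled form; this text tells all that it offers.
- The arm moves only by the tool jog_arm, never from a script. Its argument "motion" is a list that holds one entry, the list of rows, each a list of 7 numbers: the shift along the tool's x, y, z in m, then the turn, a rotation vector about the tool's x, y, z in rad, then the closure, from -1 (fully open) to 1 (shut), so that 0 is half open. In form: [[[dx, dy, dz, wx, wy, wz, hand], ...]]. A call has 1 to 10 rows; each row is the pose to reach, as a shift and turn from the pose commanded when the call began, along the tool's axes at that moment; what a row does not reach only later rows make up. A row lasts 1/12 s, in which the tool goes at most 41.7 mm and 7.16 degrees, less where a joint would pass 70% of its speed; a pose out of reach is approached as far as the arm can. A call with a gripper value outside its range is refused whole. The fingers move at their own pace and stop on an object; "force" is the grip in N (left out, the last holds). Time passes only in rows, so rows that repeat a pose let the fingers close. It gives the time, the measured TCP pose, the force, the opening and the grip force at its end, in the units of the state.
- observe(): the state, without advancing time (a new reading comes with each control period).
- get_image(name): name is "side" or "top"; returns the picture (400x640x3 uint8, red, green, blue); there is no depth.
- camera_params(name): a dict with "vertical_fov" (degrees; the focal length in pixels is half the picture's height over the tangent of half this angle, whatever the lens; pixels are square), "cx", "cy" (the principal point, pixels), "T" (4x4, takes a point from camera to world coordinates). Camera axes: x right, y down, z forward; pixel columns grow to the right and rows downward; lengths in m; the calibration is good to about 2 mm. A picture is of the moment at which its call begins. camera_params takes no time and is no camera call.
- sign_off(): hands the job in; it is judged then, once.
Trained networks look in the newest picture that a camera, given by its name, has taken for a name from the list of things; names that differ only in an ending like _2 or _b are one class to them, and where a whole thing is asked for, a point or a joint stands for the part that bears it (a point fixed in the world has none). Each returns a list of dicts, best first, with "p" (0 to 1); they miss things now and then, are a little off and sometimes report something else, mostly with a low value. They report only what shows in the picture. A call takes as long as a camera call. They do not tell look-alikes from the thing itself.
- silhouettes(query, camera): "mask" (400x640 bool, what is visible of it) and "pixel" ([column, row] in pixels, amid what is visible of it).
The state is a dict: "clock": time; "joints": joint angles; "dq": joint speeds; "joint_efforts": joint torques, N m; "position": TCP position; "ee_rot": TCP orientation; "force": force on the tool from outside, world axes, zero at the start; "ft_torque": the same for the moment, N m; "width": opening from 0.0 (shut) to 1.0 (fully open); "gripper_force": force on a finger pad.
Only numpy, scipy, OpenCV 4.12 (cv2) and the standard library are available. Lean on these libraries where they do the work, as an engineer would, in place of code of your own. Each camera call takes 0.05 s, during which the arm holds its last target. There are 200 camera calls.

## Task

Take the two fuse cartridges out of the wooden rack and stand each one fully down in the well of the control box whose ring has the colour of its cap. Only then take the orange-handled reset pin out of its aluminium stand by the handle, reach its steel tip down through the small white-ringed hole in the box and hold the recessed reset button fully down; the job finishes while you are still gripping the pin and holding the button down, so do not let go. Leave the other things on the bench where they are.

Things in the scene. Friction and masses are not known exactly. Their poses are not given: they have to be found in the camera images.
- control_box: fixed flat control box, grey top on a black body, 130 (x) x 230 (y) x 70 mm high; origin at the centre of its underside, z up, its x axis points away from the robot apart from its yaw. Two round fuse wells lie at x +15, y +78 and y -78 mm, the reset hole at x -30, y 0; a small amber lamp stands 6 mm proud at x +45, y 0
- red_ring: fixed red ring round one fuse well: 44 mm outside, 31 mm inside, 3 mm high on the box top; origin on the well's axis at the box top (z = 70 mm). The well is 30 mm wide and 30 mm deep below the box top (floor at z = 40 mm). It may be either of the two wells
- blue_ring: fixed blue ring round the other fuse well, same sizes and origin as the red one
- reset_hole (a point): centre of the mouth of the reset hole, at the upper face of a white plastic ring (26 mm outside, 16 mm inside, 2 mm high) on the box top; z axis up. The hole is 15 mm wide; the green button (14 mm wide, filling the hole) lies 24 mm below this point when unpressed
- reset_button (a joint): travel of the reset button, 0 unpressed to 0.006 m fully down; spring: it begins to move at about 2 N and is fully down at about 5 N; it springs back when released
- rack: fixed wooden rack block 60 x 150 x 40 mm high with two round holes 84 mm apart along its y axis, 28 mm wide, 25 mm deep (floor 15 mm above the bench), one cartridge standing in each; origin at the centre of its underside
- red_cartridge_centre (a point): middle (half-way up, on the axis) of the red-capped fuse cartridge: upright tube 24 mm in diameter, 70 mm long, steel foot with a chamfer, white body, the top 22 mm is the red cap; z axis towards the cap. In the rack this point is 50 mm above the bench and 10 mm above the rack's top; fully seated in a well it is 75 mm above the bench. About 50 g
- blue_cartridge_centre (a point): middle of the blue-capped fuse cartridge, same sizes and heights as the red one; which rack hole each stands in varies
- red_cartridge: the red-capped cartridge as a body; origin at the centre of its foot, z towards the cap
- blue_cartridge: the blue-capped cartridge as a body; origin at the centre of its foot, z towards the cap
- stand: fixed aluminium block 60 x 60 x 60 mm with one 14 mm wide, 55 mm deep hole in the middle of its top, in which the reset pin stands; origin at the centre of its underside
- pin_handle (a point): middle of the orange handle of the reset pin: cylinder 20 mm in diameter, 55 mm long, standing upright, z axis up from tip to handle. Below it is a black guard disc 30 mm wide and 5 mm thick (27.5 to 32.5 mm below this point) that rests on the stand, then a straight steel probe 7 mm in diameter and 50 mm long. In the stand this point is 92.5 mm above the bench. About 60 g
- pin_tip (a point): lower end of the steel probe, on the axis, 82.5 mm below the middle of the handle
- reset_pin: the reset pin as a body; origin at its tip, z from tip to handle
- tin_mid (a point): middle of a yellow oil tin with a red spout, 28 x 58 x 113 mm, a bystander behind the box
- jar_mid (a point): middle of a small amber jar with a black lid, 48 x 48 x 60 mm, a bystander at the back
- screwdriver_mid (a point): middle of a screwdriver with a yellow handle, 170 mm long, lying on the bench to the left, a bystander
- battery_mid (a point): middle of a black tool battery pack, 62 x 75 x 60 mm, standing on the bench to the right, a bystander
- pliers_mid (a point): middle of a pair of red pliers, 188 mm long, lying on the bench to the right, a bystander
Not all that is in view belongs to the job. What is shaped like the stand but green or turquoise is not meant.

How it is judged:
By the outcome, as a careful person would: the job done as asked, in the order asked, and still so for the second after the job is handed in, while the arm keeps its last pose, push and grip.
It also fails if it takes over 64 s, if anything falls off the work surface, if the arm or the gripper's body presses on something with over 40 N, if the wrist force passes 120 N, or if a joint passes its speed limit or range.

## Working session

There is one attempt and no reset: what is moved stays moved. The work goes in short steps, Python scripts to look and compute and a tool call to move; the robot and the scene stay as the last step left them, time stands still between calls to the robot, and variables do not carry over. Pictures are saved under pics/ and viewed, at most 10 in all, crops included, and the job is handed in when it is done.

Besides the shell and the picture viewer there is one more tool, called in YAML: its name, and indented under it one key for each argument. jog_arm: Moves the arm, as the interface text tells. Its arguments: {"type":"object","properties":{"motion":{"type":"array"},"force":{"type":"number"}},"required":["motion"]}

```bash
mkdir -p pics; python3 - <<'E'
from cell import *
import cv2,numpy as np
print(observe(),grasp_offset)
for n in("top","side"):
    p=camera_params(n);print(n,p["vertical_fov"],p["cx"],p["cy"],np.round(p["T"],4).tolist())
    cv2.imwrite(f"pics/{n}0.png",get_image(n)[:,:,::-1])
E
```

```text
{'clock': 0.0, 'joints': array([ 1.19842365,  0.43521336,  0.02494039,  1.57407331, -0.01160129,
        1.13399675, -0.07509244]), 'dq': array([-0.00093136, -0.00030128, -0.00074168, -0.00028702,  0.00112317,
       -0.00134371, -0.00087706]), 'joint_efforts': array([-5.96231512e-04, -6.67858315e+01,  9.84380096e-01, -3.14467621e+01,
       -6.06932002e-02,  4.26173990e-02,  1.99020542e-04]), 'position': array([ 0.16638481, -0.60187728,  0.1947598 ]), 'ee_rot': array([-3.11156703e+00, -4.22219718e-01,  5.20721543e-04]), 'force': array([0.86166601, 1.35206786, 0.46242042]), 'ft_torque': array([0.04866393, 0.01749343, 0.04784044]), 'gripper_force': 0.0, 'width': 1.0007348049650258} 0.0188
top 56.83267410892129 322.4801084928899 205.57443327007667 [[-0.5033, -0.8409, 0.1989, 0.4095], [-0.8641, 0.4914, -0.1087, 0.0853], [-0.0063, -0.2265, -0.974, 1.0981], [0.0, 0.0, 0.0, 1.0]]
side 57.39378876405124 317.7840035507216 198.71402167386668 [[0.999, -0.0388, 0.0228, 0.5745], [-0.0389, -0.4896, 0.8711, -0.9194], [-0.0226, -0.8711, -0.4906, 0.6111], [0.0, 0.0, 0.0, 1.0]]
```

View pics/top0.png

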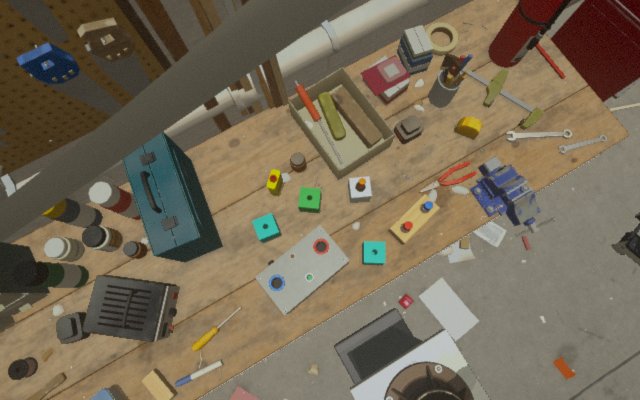

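View pics/side0.png

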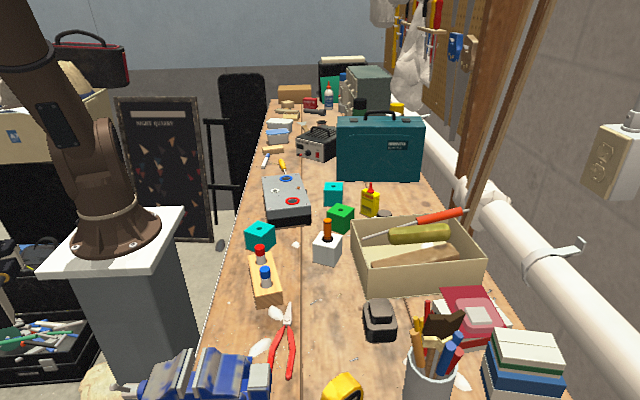

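The top view shows the box around (302,268), with the red ring at (321,246), the blue ring at (277,283) and the white hole at (309,277). The rack has the red cap at (407,224) and the blue cap at (428,206), and the aluminium stand with the orange pin is at (360,189). The side view agrees: caps at (260,250) and (265,272), pin at (327,230). The arm hides nothing.

```bash
cat > h.py <<'E'
from cell import *
import cv2,numpy as np
from scipy.optimize import least_squares
HUE={'red':((0,5),(172,180)),'blue':((100,125),),'orange':((7,19),)}
def proj(P,n):
    p=camera_params(n);T=p["T"];f=200/np.tan(np.radians(p["vertical_fov"]/2))
    c=(np.asarray(P)-T[:3,3])@T[:3,:3]
    return np.c_[f*c[:,0]/c[:,2]+p["cx"],f*c[:,1]/c[:,2]+p["cy"]]
def cen(pts):
    m=cv2.moments(cv2.convexHull(pts.astype(np.float32)));return np.array([m['m10'],m['m01']])/m['m00']
def cyl(x,y,z0,z1,r):
    a=np.linspace(0,2*np.pi,48,endpoint=False)
    return np.vstack([np.c_[x+r*np.cos(a),y+r*np.sin(a),a*0+z] for z in(z0,z1)])
def blob(img,col,px,w=20,smin=110,vmin=60):
    h=cv2.cvtColor(img,cv2.COLOR_RGB2HSV);m=np.zeros(h.shape[:2],bool)
    for a,b in HUE[col]: m|=(h[...,0]>=a)&(h[...,0]<=b)
    m&=(h[...,1]>smin)&(h[...,2]>vmin)
    k=np.zeros_like(m);u,v=map(int,np.round(px));k[max(v-w,0):v+w+1,max(u-w,0):u+w+1]=1
    n,l,s,_=cv2.connectedComponentsWithStats((m&k).astype(np.uint8),connectivity=8)
    if n<2:return None,0
    i=1+np.argmax(s[1:,4]);ys,xs=np.nonzero(l==i)
    # pixel squares' corners so the hull is unbiased
    q=np.vstack([np.c_[xs+a,ys+b] for a in(-.5,.5) for b in(-.5,.5)])
    return q,s[i,4]
def locate(imgs,col,px,z0,z1,r,guess=(.5,0),w=20):
    ms={}
    for n in imgs:
        q,a=blob(imgs[n],col,px[n],w)
        if q is not None: ms[n]=(cen(q),a,cv2.contourArea(cv2.convexHull(q.astype(np.float32))))
    f=lambda g:np.concatenate([cen(proj(cyl(g[0],g[1],z0,z1,r),n))-ms[n][0] for n in ms])
    s=least_squares(f,guess)
    ar={n:(int(ms[n][2]),int(cv2.contourArea(cv2.convexHull(proj(cyl(*s.x,z0,z1,r),n).astype(np.float32))))) for n in ms}
    return s.x,s.fun,ar
E
cat > l.py <<'E'
from h import *
im={n:get_image(n) for n in("top","side")}
T={'redring':('red',dict(top=(321,246),side=(278,199)),.07,.073,.022),
'bluering':('blue',dict(top=(277,283),side=(286,179)),.07,.073,.022),
'redcap':('red',dict(top=(407,224),side=(260,250)),.063,.085,.012),
'bluecap':('blue',dict(top=(428,206),side=(265,272)),.063,.085,.012),
'pin':('orange',dict(top=(361,185),side=(327,230)),.065,.120,.010)}
for k,(c,px,a,b,r) in T.items():
    o=[]
    for ii in (im,{'top':im['top']},{'side':im['side']}):
        x,f,ar=locate(ii,c,px,a,b,r,w=16 if 'ring' in k else 12 if 'cap' in k else 16); o.append(np.round(x*1000,1))
        if len(ii)==2: print(k,np.round(f,2),ar)
    print('   ',*o)
E
python3 l.py
```

```text
redring [0.41 0.81 1.02 0.17] {'top': (198, 198), 'side': (70, 96)}
    [519.3  33.4] [521.8  33.3] [516.2  34.6]
bluering [-0.08 -0.02 -0.07  0.15] {'top': (199, 211), 'side': (72, 69)}
    [497.1 188. ] [496.9 187.8] [497.3 189.1]
redcap [0.03 0.06 0.05 0.01] {'top': (54, 75), 'side': (122, 121)}
    [ 448.6 -205.1] [ 448.8 -205.1] [ 448.5 -205. ]
bluecap [-0.12 -0.02 -0.1   0.09] {'top': (56, 78), 'side': (120, 145)}
    [ 468.6 -288. ] [ 468.3 -288.2] [ 468.7 -287.7]
pin [-0.15 -0.13 -0.09  0.04] {'top': (79, 79), 'side': (186, 170)}
    [ 615.7 -152.8] [ 615.1 -152.9] [ 615.9 -152.6]
```

```bash
cat > d.py <<'E'
from h import *
import sys
from scipy.spatial.transform import Rotation as R
def to(x,y,z):
    s=observe();return np.round(R.from_rotvec(s["ee_rot"]).as_matrix().T@(np.array([x,y,z])-s["position"])*1000,1)
if __name__=="__main__":
    s=observe();print(round(s["clock"],2),np.round(s["position"]*1000,1),np.round(R.from_rotvec(s["ee_rot"]).as_matrix(),3).tolist(),np.round(s["force"],1),round(s["width"],3),round(s["gripper_force"],1),np.round(s["joints"],2))
    a=[float(v) for v in sys.argv[1:]]
    for i in range(0,len(a),3): print(a[i:i+3],to(*np.array(a[i:i+3])/1000))
E
python3 d.py 448.6 -205.1 200 448.6 -205.1 55
python3 - <<'E'
from h import *
im=get_image("top")
hole=proj([[.4636,.1043,.072],[.5193,.0334,.073],[.4971,.188,.073],[.5218,.0333,.073]],"top");print(hole)
c=cv2.resize(im[225:310,250:355],None,fx=7,fy=7,interpolation=cv2.INTER_CUBIC)
for u,v in hole: cv2.drawMarker(c,(int((u-250+.5)*7),int((v-225+.5)*7)),(255,255,0),0,10,1)
cv2.imwrite("pics/c1.png",c[:,:,::-1])
E
```

```text
0.2 [ 166.5 -602.1  195.1] [[0.964, 0.266, -0.0], [0.266, -0.964, 0.001], [-0.0, -0.001, -1.0]] [0.  0.7 0.5] 0.999 0.0 [ 1.2   0.43  0.02  1.57 -0.01  1.13 -0.08]
[448.6, -205.1, 200.0] [ 377.7 -307.4   -4.7]
[448.6, -205.1, 55.0] [ 377.7 -307.3  140.3]
[[308.85638615 277.57025997]
 [321.06455535 246.80752731]
 [275.99474367 282.50038839]
 [320.6432583  246.01230273]]
```

View pics/c1.png

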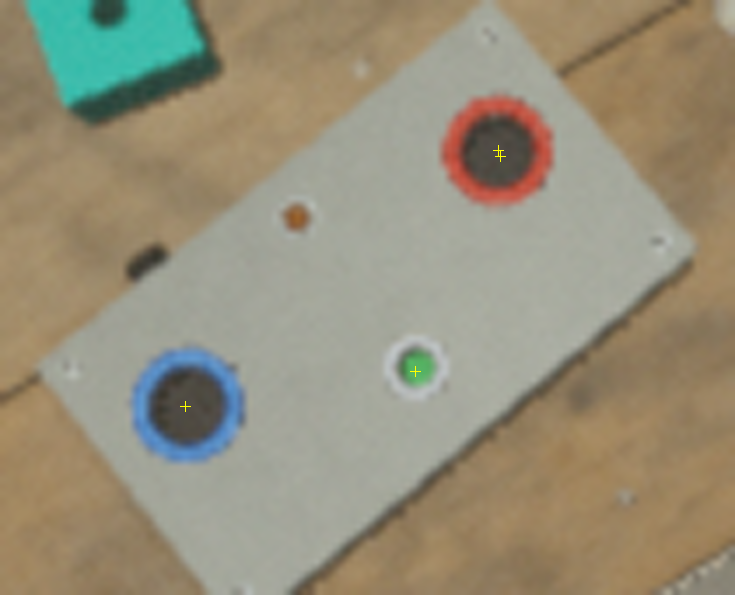

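The crop shows the yellow crosses centred on the blue ring (186,405) and the red ring (498,151). The white-ringed hole's centre is at (416,366), close to its predicted point. I'm moving above the red cartridge.

jog_arm:
  motion:
    - [[0.378, -0.307, -0.04, 0, 0, 0, 0], [0.378, -0.307, -0.04, 0, 0, 0, 0], [0.378, -0.307, -0.04, 0, 0, 0, 0], [0.378, -0.307, -0.04, 0, 0, 0, 0], [0.378, -0.307, -0.04, 0, 0, 0, 0], [0.378, -0.307, -0.04, 0, 0, 0, 0], [0.378, -0.307, -0.04, 0, 0, 0, 0], [0.378, -0.307, -0.04, 0, 0, 0, 0], [0.378, -0.307, -0.04, 0, 0, 0, 0], [0.378, -0.307, -0.04, 0, 0, 0, 0]]
  force: 15

```text
clock: 1.08
position: [0.4082, -0.2624, 0.23]
ee_rot: [3.113, 0.422, 0.001]
force: [0.4, -1.2, 0.1]
width: 0.498
gripper_force: 0.0
```

```bash
python3 d.py 448.6 -205.1 110
```

```text
1.08 [ 408.2 -262.4  230. ] [[0.964, 0.266, 0.0], [0.266, -0.964, -0.0], [0.0, 0.001, -1.0]] [ 0.4 -1.2  0.1] 0.498 0.0 [ 0.62  0.19 -0.19  1.84  0.04  1.12 -0.88]
[448.6, -205.1, 110.0] [ 54.1 -44.5 120. ]
```

jog_arm:
  motion:
    - [[0.052, -0.042, 0.05, 0, 0, 0, 0], [0.052, -0.042, 0.12, 0, 0, 0, 0], [0.052, -0.042, 0.12, 0, 0, 0, 0], [0.052, -0.042, 0.12, 0, 0, 0, 0], [0.052, -0.042, 0.12, 0, 0, 0, 0], [0.052, -0.042, 0.12, 0, 0, 0, 0]]

```text
clock: 1.58
position: [0.446, -0.2096, 0.1094]
ee_rot: [-3.112, -0.424, 0.003]
force: [0.7, -1.0, 1.2]
width: 0.504
gripper_force: 0.0
```

```bash
python3 d.py 448.6 -205.1 55; python3 - <<'E'
from h import *
c=[]
for n,(u,v) in dict(top=(407,224),side=(260,250)).items():
    c.append(cv2.resize(get_image(n)[v-45:v+45,u-60:u+60],None,fx=5,fy=5,interpolation=cv2.INTER_CUBIC)[:300 if 0 else 450])
cv2.imwrite("pics/g1.png",cv2.resize(np.hstack(c),(800,300))[:,:,::-1])
E
```

```text
1.58 [ 446.  -209.6  109.4] [[0.964, 0.267, -0.002], [0.267, -0.964, 0.001], [-0.002, -0.001, -1.0]] [ 0.7 -1.   1.2] 0.504 0.0 [ 0.51  0.34 -0.22  1.98  0.1   0.84 -1.07]
[448.6, -205.1, 55.0] [ 3.8 -3.6 54.4]
```

View pics/g1.png

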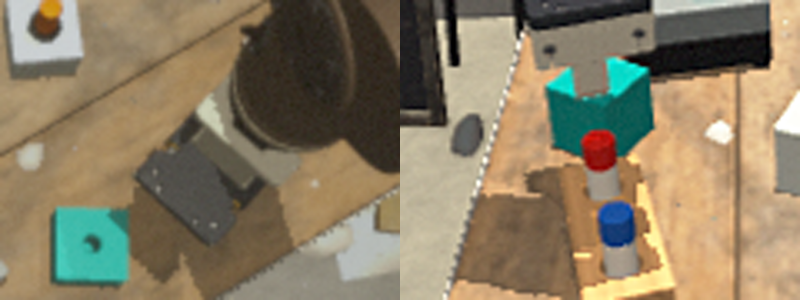

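The side crop shows the fingers ending at (590,95), just above the red cap at (600,145). In the top crop the arm hides the rack.

jog_arm:
  motion:
    - [[0.004, -0.0035, 0.02, 0, 0, 0, 0], [0.004, -0.0035, 0.054, 0, 0, 0, 0], [0.004, -0.0035, 0.054, 0, 0, 0, 0], [0.004, -0.0035, 0.054, 0, 0, 0, 0], [0.004, -0.0035, 0.054, 0, 0, 0, 1], [0.004, -0.0035, 0.054, 0, 0, 0, 1], [0.004, -0.0035, 0.054, 0, 0, 0, 1], [0.004, -0.0035, 0.054, 0, 0, 0, 1], [0.004, -0.0035, 0.054, 0, 0, 0, 1], [0.004, -0.0035, 0.054, 0, 0, 0, 1]]
  force: 15

```text
clock: 2.52
position: [0.4495, -0.2055, 0.056]
ee_rot: [3.113, 0.422, 0.001]
force: [0.0, 0.4, 0.3]
width: 0.113
gripper_force: 0.0
```

```bash
python3 d.py 448.6 -205.1 55
```

```text
2.52 [ 449.5 -205.5   56. ] [[0.964, 0.266, 0.0], [0.266, -0.964, -0.0], [0.0, 0.0, -1.0]] [0.  0.4 0.3] 0.113 0.0 [ 0.49  0.41 -0.21  2.03  0.13  0.71 -1.11]
[448.6, -205.1, 55.0] [-0.8 -0.6  1. ]
```

```bash
python3 - <<'E'
from h import *
im=get_image("side")
cv2.imwrite("pics/g2.png",cv2.resize(im[170:310,180:340],None,fx=5,fy=4.2,interpolation=cv2.INTER_CUBIC)[:,:,::-1])
print([(np.round(s["pixel"]),round(s["p"],2)) for s in silhouettes("red_cartridge","side")],observe()["width"],observe()["gripper_force"])
E
```

```text
[(array([259., 251.]), 0.47), (array([288., 197.]), 0.35)] 0.03727917412971205 0.0
```

View pics/g2.png

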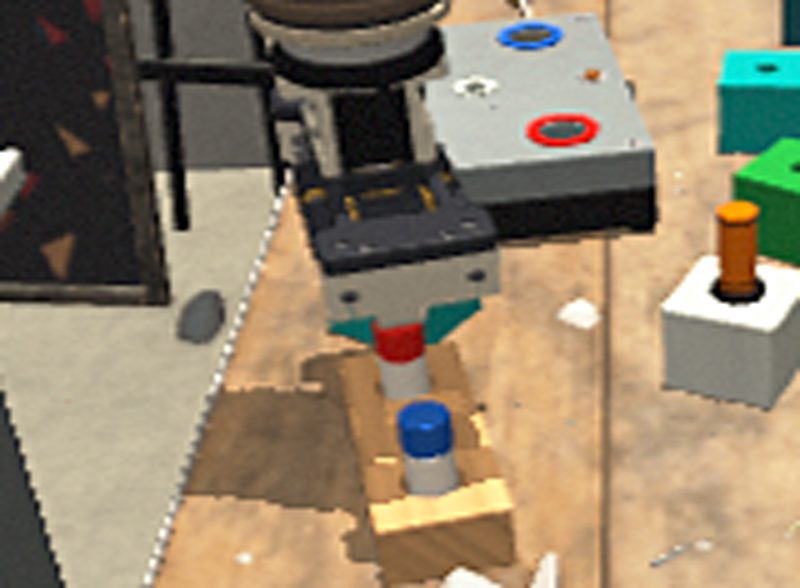

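The side crop shows the red cap at (400,340) standing untouched in front of the gripper, whose plate is at (410,290). The fingers closed on nothing, so I'm checking reported TCP against the image.

```bash
python3 - <<'E'
from h import *
g=lambda P,n:np.round(proj(P,n)).tolist()
print("base",g([[0,0,0],[0,0,.3]],"top"),g([[0,0,0],[0,0,.3]],"side"))
t=observe()["position"];P=t+np.array([[0,0,0],[0,0,.066],[0,0,.2]])
print("tcp",g(P,"top"),g(P,"side"))
a=get_image("side");b=get_image("top")
im=np.hstack([cv2.resize(a[110:290,180:340],(400,450)),cv2.resize(b[140:300,330:490],(400,400))[:,:] if 0 else cv2.resize(b[140:320,330:490],(400,450))])
for (u,v) in g(P,"side"): cv2.drawMarker(im,(int((u-180)*2.5),int((v-110)*2.5)),(255,255,0),0,14,1)
for (u,v) in g(P,"top"): cv2.drawMarker(im,(400+int((u-330)*2.5),int((v-140)*2.5)),(255,255,0),0,14,1)
cv2.imwrite("pics/g3.png",im[:,:,::-1])
E
```

```text
base [[429.0, 410.0], [472.0, 459.0]] [[118.0, 234.0], [84.0, 138.0]]
tcp [[406.0, 227.0], [411.0, 222.0], [424.0, 212.0]] [[260.0, 256.0], [258.0, 233.0], [251.0, 182.0]]
```

View pics/g3.png

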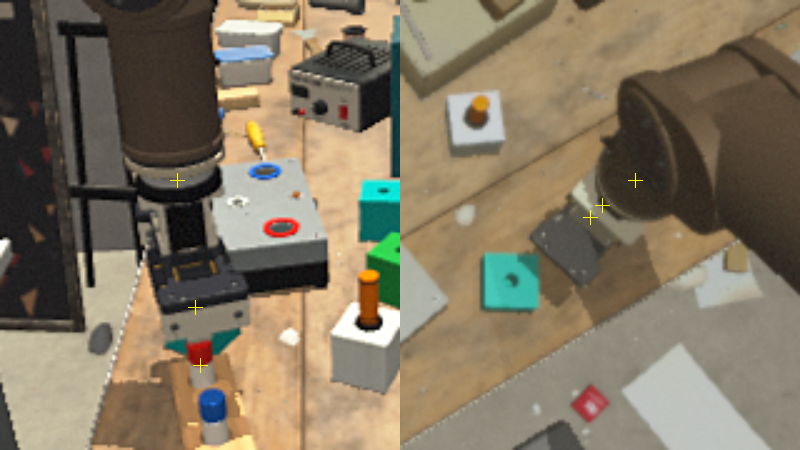

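The projected TCP at (200,365) in the left half lands on the cartridge body, yet the cap hides the fingers. I'm raising the arm to see where the fingertips really are.

jog_arm:
  motion:
    - [[0, 0, -0.12, 0, 0, 0, 1], [0, 0, -0.12, 0, 0, 0, 1], [0, 0, -0.12, 0, 0, 0, 1], [0, 0, -0.12, 0, 0, 0, 0], [0, 0, -0.12, 0, 0, 0, 0], [0, 0, -0.12, 0, 0, 0, 0], [0, 0, -0.12, 0, 0, 0, 0]]

```text
clock: 3.3
position: [0.4484, -0.2051, 0.1745]
ee_rot: [-3.112, -0.422, 0.003]
force: [0.6, -0.3, 0.3]
width: 0.246
gripper_force: 0.0
```

```bash
python3 d.py; python3 - <<'E'
from h import *
g=lambda P,n:np.round(proj(P,n)).tolist()
t=observe()["position"];P=t+np.array([[0,0,0],[0,0,.066],[.02*.266,-.04,0.0],[0,.04,0.0]])
a=get_image("side")
print(g(P,"side"))
im=cv2.resize(a[120:290,170:350],None,fx=4,fy=3.5,interpolation=cv2.INTER_CUBIC)
for (u,v) in g(P,"side"): cv2.drawMarker(im,(int((u-170)*4),int((v-120)*3.5)),(255,255,0),0,14,1)
cv2.imwrite("pics/g4.png",im[:,:,::-1])
E
```

```text
3.3 [ 448.4 -205.1  174.5] [[0.964, 0.266, -0.002], [0.266, -0.964, 0.001], [-0.002, -0.001, -1.0]] [ 0.6 -0.3  0.3] 0.246 0.0 [ 0.51  0.26 -0.23  1.9   0.07  0.99 -1.05]
[[255.0, 214.0], [252.0, 189.0], [255.0, 224.0], [257.0, 205.0]]
```

View pics/g4.png

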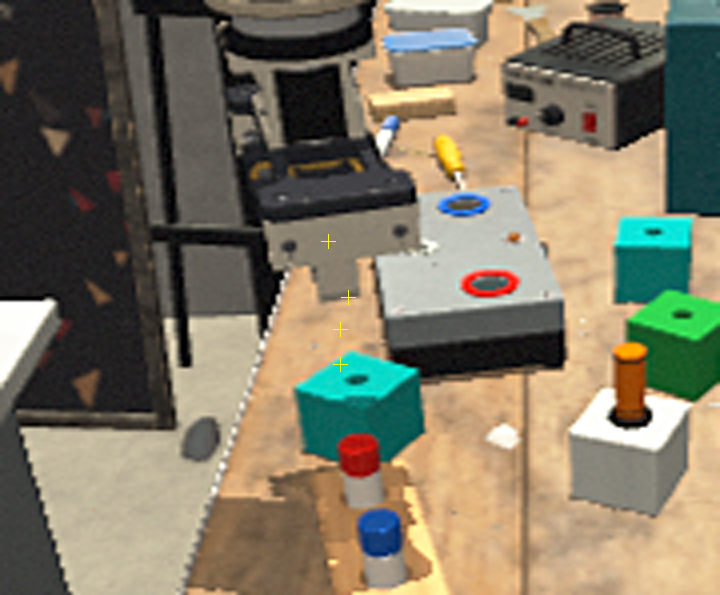

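The crop shows the fingertip at (340,300), while the reported TCP projects to (340,330). The columns agree, but the real tip sits about 40 mm higher than reported, judging by the plate's size and how it hid the cap. I'll descend in guarded steps, watching force and the picture.

jog_arm:
  motion:
    - [[0, 0, 0.04, 0, 0, 0, 0], [0, 0, 0.08, 0, 0, 0, 0], [0, 0, 0.11, 0, 0, 0, 0], [0, 0, 0.12, 0, 0, 0, 0], [0, 0, 0.13, 0, 0, 0, 0], [0, 0, 0.135, 0, 0, 0, 0], [0, 0, 0.14, 0, 0, 0, 0], [0, 0, 0.14, 0, 0, 0, 0]]

```text
clock: 4.02
position: [0.4499, -0.2056, 0.0359]
ee_rot: [3.113, 0.422, 0.001]
force: [-0.4, 0.1, -0.5]
width: 0.5
gripper_force: 0.0
```

```bash
python3 d.py; python3 - <<'E'
from h import *
a=get_image("side")
cv2.imwrite("pics/g5.png",cv2.resize(a[190:300,200:330],None,fx=5,fy=5,interpolation=cv2.INTER_CUBIC)[:,:,::-1])
E
```

```text
4.02 [ 449.9 -205.6   35.9] [[0.964, 0.266, 0.001], [0.266, -0.964, -0.0], [0.001, 0.0, -1.0]] [-0.4  0.1 -0.5] 0.5 0.0 [ 0.48  0.44 -0.21  2.05  0.14  0.66 -1.12]
```

View pics/g5.png

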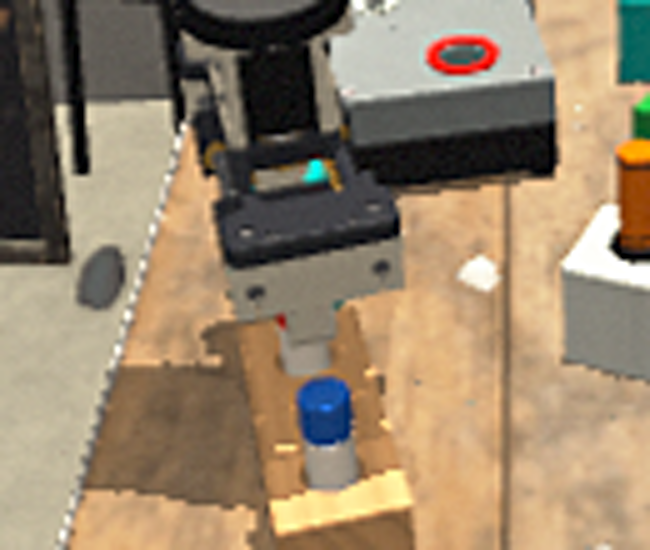

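The near finger tip, at (312,342) in the crop, now covers the red cap with no contact, although the reported z of 36 mm is below the rack top. So there is an upward offset in z. I'll compute the tip height from its row.

```bash
python3 - <<'E'
from h import *
# g5: tip centre px (262.4,258.4); g4: tip px (255,205.7), reported z 174.5, width .25
for nm,t,hw,row in(("g5",(.4499,-.2056),.5*.046,258.4),("g4",(.4484,-.2051),.25*.046,205.7)):
    for back in(0,.019):
        d=hw+back
        zs=np.arange(.0,.3,.001);P=np.c_[t[0]+.266*d+zs*0,t[1]-.964*d+zs*0,zs]
        q=proj(P,"side");i=np.argmin(abs(q[:,1]-row));print(nm,back,zs[i],q[i])
E
```

```text
g5 0 0.065 [261.83028563 258.34678375]
g5 0.019 0.079 [262.6807132  258.46928363]
g4 0 0.20400000000000001 [254.12943045 205.50853872]
g4 0.019 0.214 [255.01907406 205.71560087]
```

jog_arm:
  motion:
    - [[0, 0, 0.01, 0, 0, 0, 0], [0, 0, 0.015, 0, 0, 0, 0], [0, 0, 0.018, 0, 0, 0, 0], [0, 0, 0.018, 0, 0, 0, 0], [0, 0, 0.018, 0, 0, 0, 1], [0, 0, 0.018, 0, 0, 0, 1], [0, 0, 0.018, 0, 0, 0, 1], [0, 0, 0.018, 0, 0, 0, 1], [0, 0, 0.018, 0, 0, 0, 1], [0, 0, 0.018, 0, 0, 0, 1]]
  force: 15

```text
clock: 4.9
position: [0.4495, -0.2055, 0.0178]
ee_rot: [3.113, 0.422, 0.0]
force: [-0.1, 0.3, 1.4]
width: 0.257
gripper_force: 15.0
```

The grip is good: the opening equals 24 mm at 15 N. From here I work relative to the grasp pose, so seated means 25 mm above this height. Next I lift and move over the red well.

jog_arm:
  motion:
    - [[0, 0, -0.02, 0, 0, 0, 1], [0, 0, -0.06, 0, 0, 0, 1], [0, 0, -0.1, 0, 0, 0, 1], [0.02, -0.03, -0.12, 0, 0, 0, 1], [0.04, -0.065, -0.12, 0, 0, 0, 1], [0.06, -0.1, -0.12, 0, 0, 0, 1], [0.08, -0.13, -0.12, 0, 0, 0, 1], [0.1, -0.16, -0.12, 0, 0, 0, 1], [0.12, -0.19, -0.12, 0, 0, 0, 1], [0.133, -0.211, -0.12, 0, 0, 0, 1]]

```text
clock: 5.73
position: [0.522, 0.0373, 0.1379]
ee_rot: [-3.111, -0.426, -0.002]
force: [-0.4, -0.3, -0.9]
width: 0.259
gripper_force: 15.0
```

jog_arm:
  motion:
    - [[0, 0, 0, 0, 0, 0, 1], [0, 0, 0, 0, 0, 0, 1], [0, 0, 0.025, 0, 0, 0, 1], [0, 0, 0.025, 0, 0, 0, 1], [0, 0, 0.025, 0, 0, 0, 1]]

```text
clock: 6.15
position: [0.5198, 0.0317, 0.1118]
ee_rot: [3.113, 0.42, -0.005]
force: [0.4, -0.1, -0.1]
width: 0.255
gripper_force: 15.0
```

```bash
python3 d.py 521.5 33.3 43; python3 - <<'E'
from h import *
from scipy.spatial.transform import Rotation as R
a=get_image("side");t=observe()["position"];b=get_image("top")
im=cv2.resize(a[130:250,230:350],(640,640))[:500];cv2.imwrite("pics/p1.png",im[:,:,::-1])
for n in("side","top"):
  try:
    for s in silhouettes("red_cartridge",n)[:3]: print(n,np.round(s["pixel"]),round(s["p"],2),s["mask"].sum())
  except Exception as e: print(e)
E
```

```text
6.15 [519.8  31.7 111.8] [[0.964, 0.265, -0.003], [0.265, -0.964, -0.001], [-0.003, 0.0, -1.0]] [ 0.4 -0.1 -0.1] 0.255 15.0 [ 0.08  0.38 -0.32  1.91  0.15  0.88 -1.62]
[521.5, 33.3, 43.0] [ 2.3 -1.1 68.8]
side [266. 276.] 0.47 221
side [287. 183.] 0.42 88
```

View pics/p1.png

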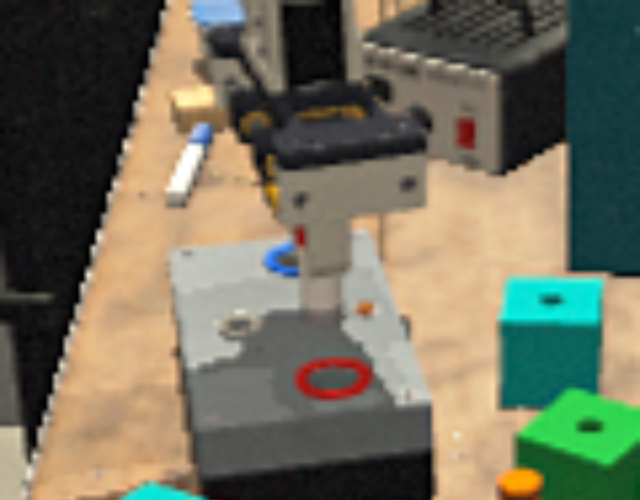

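The held cartridge sticks out below the finger, at columns 300–342 with its foot near row 320, above the red ring at (333,379). I'll measure the edges numerically.

```bash
python3 - <<'E'
from h import *
a=get_image("side").astype(int)
for v in (182,184,186,187,188): print(v,a[v,280:302].sum(1)//3)
print("col 290",[(v,int(a[v,290].sum()//3)) for v in range(176,200)])
t=observe()["position"]
for z in(.109,.115,.125):
    c=cyl(t[0],t[1],z,z+.0001,.012)[:48];q=proj(c,"side");print(z,q.min(0),q.max(0),proj([[t[0],t[1],z]],"side"))
E
```

```text
182 [178 177 174 166 166 168 140 139 145 146 147 149 146 135 135 172 176 177
 172 171 186 188]
184 [171 172 171 174 173 177 167 143 143 149 147 147 140 132 128 165 175 172
 172 172 171 185]
186 [176 176 177 177 177 178 184 143 143 154 152 151 150 128 115 167 182 159
 148 153 168 170]
187 [181 184 189 188 188 190 136  95 109 121 131 129 115  98  95 166 182 133
 119 108 190 182]
188 [136 111 115 114 112 116 101  82  88  98 102 103  98  87 114 153 159 100
  74 130 202 186]
col 290 [(176, 124), (177, 125), (178, 124), (179, 112), (180, 95), (181, 128), (182, 147), (183, 149), (184, 147), (185, 149), (186, 152), (187, 131), (188, 102), (189, 95), (190, 92), (191, 95), (192, 96), (193, 97), (194, 99), (195, 99), (196, 96), (197, 89), (198, 58), (199, 94)]
0.109 [287.07254983 187.66545762] [295.23615089 191.49027271] [[291.15538971 189.55936183]]
0.115 [286.9419235  185.87102708] [295.12800661 189.67128961] [[291.03601013 187.7527233 ]]
0.125 [286.72261072 182.85851741] [294.94644035 186.61712599] [[290.83558025 184.71950487]]
```

```bash
python3 - <<'E'
from h import *
import h
h.HUE['red']=((0,9),(168,180))
im={"side":get_image("side")}
for smin in(70,90,110,140):
    q,a=blob(im["side"],'red',(292,201),8,smin,40)
    m=cen(q);print(smin,a,m,q.min(0),q.max(0))
c=cyl(.5215,.0333,.07,.073,.022);p=proj(c,"side");print(cen(p),p.min(0),p.max(0))
f=lambda g:cen(proj(cyl(g[0],g[1],.07,.073,.022),"side"))-m
print(least_squares(f,(.5,0)).x)
E
```

```text
70 73 [291.8609831  200.43701997] [284.5 196.5] [299.5 204.5]
90 66 [292.023126   200.48245614] [284.5 196.5] [299.5 204.5]
110 66 [292.023126   200.48245614] [284.5 196.5] [299.5 204.5]
140 59 [292.11386139 200.42739274] [284.5 196.5] [299.5 204.5]
[291.7901782 200.6522456] [284.40378904 196.57933229] [299.17223273 204.72869959]
[0.52243899 0.03458826]
```

jog_arm:
  motion:
    - [[0.003, -0.001, 0.01, 0, 0, 0, 1], [0.003, -0.001, 0.024, 0, 0, 0, 1], [0.003, -0.001, 0.024, 0, 0, 0, 1], [0.003, -0.001, 0.024, 0, 0, 0, 1]]

```text
clock: 6.78
position: [0.5233, 0.0351, 0.0879]
ee_rot: [-3.113, -0.423, 0.003]
force: [0.3, 0.4, 0.3]
width: 0.254
gripper_force: 15.0
```

```bash
python3 d.py 522.4 33.7 43;python3 - <<'E'
from h import *
a=get_image("side").astype(int)
for v in (188,190,192,193,194,196): print(v,a[v,281:303].sum(1)//3)
t=observe()["position"]
print(proj([[t[0],t[1],t[2]-.003],[.5217,.0335,.073]],"side"))
E
```

```text
6.78 [523.3  35.1  87.9] [[0.964, 0.267, -0.002], [0.267, -0.964, -0.0], [-0.002, -0.0, -1.0]] [0.3 0.4 0.3] 0.254 15.0 [ 0.07  0.42 -0.31  1.92  0.17  0.83 -1.64]
[522.4, 33.7, 43.0] [-1.2  1.2 44.9]
188 [116 116 117  94  89  91  92 135 125  99  99 115 120 113 100 141 103  80
 130 201 185 169]
190 [ 95  95  94 100  96  95  96 133 147 148 149 149 143 137 139 172 182 174
 174 175 175 174]
192 [ 98  99  98 102  99  99  91 131 144 147 144 148 145 138 119 111 170 186
 180 179 178 174]
193 [ 98 101  99 100  97  98  96 131 149 151 151 148 148 142 115  93 110 106
 171 184 175 174]
194 [ 99 101  98  97  99 100  96  96 119 142 143 142 132 116  91  93  88  87
 101 167 178 173]
196 [100  98  97  97  99  99  97  90  98 102  99  98  99  92  88  99  97  96
  91 101 167 182]
[[292.3064929  196.15850984]
 [291.83597391 200.11453625]]
```

jog_arm:
  motion:
    - [[0, 0.001, 0.008, 0, 0, 0, 1], [0, 0.001, 0.014, 0, 0, 0, 1], [0, 0.001, 0.02, 0, 0, 0, 1], [0, 0.001, 0.025, 0, 0, 0, 1], [0, 0.001, 0.025, 0, 0, 0, 1]]

```text
clock: 7.25
position: [0.5234, 0.034, 0.0624]
ee_rot: [3.113, 0.422, -0.003]
force: [-0.4, 0.3, -0.4]
width: 0.256
gripper_force: 15.0
```

jog_arm:
  motion:
    - [[0, 0, 0.008, 0, 0, 0, 1], [0, 0, 0.014, 0, 0, 0, 1], [0, 0, 0.018, 0, 0, 0, 1], [0, 0, 0.02, 0, 0, 0, 1], [0, 0, 0.02, 0, 0, 0, 1]]

```text
clock: 7.67
position: [0.5241, 0.0342, 0.0432]
ee_rot: [-3.113, -0.423, 0.001]
force: [-0.6, 0.8, -1.2]
width: 0.255
gripper_force: 15.0
```

jog_arm:
  motion:
    - [[0, 0, 0.001, 0, 0, 0, 1], [0, 0, 0.0015, 0, 0, 0, 1], [0, 0, 0.0015, 0, 0, 0, 1]]

```text
clock: 7.92
position: [0.5248, 0.0343, 0.0428]
ee_rot: [3.113, 0.422, 0.002]
force: [-1.2, 0.2, 4.7]
width: 0.254
gripper_force: 15.0
```

jog_arm:
  motion:
    - [[0, 0, 0, 0, 0, 0, 0], [0, 0, 0, 0, 0, 0, 0], [0, 0, 0, 0, 0, 0, 0], [0, 0, -0.04, 0, 0, 0, 0], [0, 0, -0.08, 0, 0, 0, 0], [-0.015, 0.03, -0.1, 0, 0, 0, 0], [-0.03, 0.06, -0.1, 0, 0, 0, 0], [-0.045, 0.095, -0.1, 0, 0, 0, 0], [-0.06, 0.13, -0.1, 0, 0, 0, 0], [-0.075, 0.165, -0.1, 0, 0, 0, 0]]

```text
clock: 8.75
position: [0.4954, -0.1464, 0.1425]
ee_rot: [3.113, 0.423, 0.001]
force: [0.5, 0.1, 0.5]
width: 0.5
gripper_force: 0.0
```

jog_arm:
  motion:
    - [[-0.015, 0.03, 0, 0, 0, 0, 0], [-0.03, 0.065, 0, 0, 0, 0, 0], [-0.045, 0.1, 0, 0, 0, 0, 0], [-0.065, 0.13, 0, 0, 0, 0, 0], [-0.065, 0.13, 0.03, 0, 0, 0, 0], [-0.065, 0.13, 0.06, 0, 0, 0, 0], [-0.065, 0.13, 0.06, 0, 0, 0, 0], [-0.065, 0.13, 0.06, 0, 0, 0, 0]]

```text
clock: 9.42
position: [0.4667, -0.2866, 0.0813]
ee_rot: [-3.111, -0.423, 0.004]
force: [0.6, -0.0, 0.2]
width: 0.502
gripper_force: 0.0
```

```bash
python3 d.py 468.6 -288 18; python3 - <<'E'
from h import *
import h
h.HUE['red']=((0,9),(168,180))
im={n:get_image(n) for n in("side","top")}
t=(.5217,.0335)
px={n:proj([[*t,.099]],n)[0] for n in im}
for ii in(im,{'top':im['top']},{'side':im['side']}): print(*locate(ii,'red',px,.088,.110,.012,w=9))
print(locate({'side':im['side']},'blue',dict(side=(265,272)),.063,.085,.012,w=12))
E
```

```text
9.42 [ 466.7 -286.6   81.3] [[0.964, 0.267, -0.003], [0.267, -0.964, 0.002], [-0.002, -0.003, -1.0]] [ 0.6 -0.   0.2] 0.502 0.0 [ 0.61  0.45 -0.21  1.88  0.12  0.83 -0.96]
[468.6, -288.0, 18.0] [ 1.6  2.  63.3]
[0.52041191 0.03551983] [-0.81379277  0.17629393 -0.5429817  -0.44031935] {'side': (77, 77), 'top': (199, 70)}
[0.51864023 0.03485128] [-4.31759702e-07 -2.42593217e-07] {'top': (199, 70)}
[0.52279762 0.03642859] [ 6.63373498e-08 -4.28864553e-07] {'side': (77, 77)}
(array([ 0.46868116, -0.28759675]), array([-1.66320098e-06,  6.14829275e-07]), {'side': (122, 144)})
```

jog_arm:
  motion:
    - [[0.0015, 0.0015, 0.03, 0, 0, 0, 0], [0.0015, 0.0015, 0.055, 0, 0, 0, 0], [0.0015, 0.0015, 0.063, 0, 0, 0, 0], [0.0015, 0.0015, 0.063, 0, 0, 0, 0], [0.0015, 0.0015, 0.063, 0, 0, 0, 1], [0.0015, 0.0015, 0.063, 0, 0, 0, 1], [0.0015, 0.0015, 0.063, 0, 0, 0, 1], [0.0015, 0.0015, 0.063, 0, 0, 0, 1], [0.0015, 0.0015, 0.063, 0, 0, 0, 1], [0.0015, 0.0015, 0.063, 0, 0, 0, 1]]
  force: 15

```text
clock: 10.35
position: [0.4707, -0.2888, 0.0203]
ee_rot: [3.112, 0.422, 0.003]
force: [-0.5, 0.5, 7.7]
width: 0.254
gripper_force: 15.0
```

jog_arm:
  motion:
    - [[0, 0, -0.03, 0, 0, 0, 1], [0, 0, -0.07, 0, 0, 0, 1], [0, 0, -0.11, 0, 0, 0, 1], [0.01, -0.03, -0.13, 0, 0, 0, 1], [0.023, -0.065, -0.13, 0, 0, 0, 1], [0.035, -0.1, -0.13, 0, 0, 0, 1], [0.047, -0.135, -0.13, 0, 0, 0, 1], [0.058, -0.17, -0.13, 0, 0, 0, 1], [0.07, -0.205, -0.13, 0, 0, 0, 1], [0.082, -0.24, -0.13, 0, 0, 0, 1]]

```text
clock: 11.18
position: [0.4845, -0.0337, 0.1496]
ee_rot: [3.113, 0.422, 0.001]
force: [0.4, 1.0, -0.8]
width: 0.261
gripper_force: 15.0
```

```bash
python3 d.py 498 188 115
```

```text
11.18 [484.5 -33.7 149.6] [[0.964, 0.266, 0.001], [0.266, -0.964, -0.0], [0.0, 0.0, -1.0]] [ 0.4  1.  -0.8] 0.261 15.0 [ 0.23  0.28 -0.33  1.94  0.11  0.93 -1.46]
[498.0, 188.0, 115.0] [  72.  -210.1   34.5]
```

jog_arm:
  motion:
    - [[0.012, -0.035, 0, 0, 0, 0, 1], [0.024, -0.07, 0, 0, 0, 0, 1], [0.036, -0.105, 0, 0, 0, 0, 1], [0.048, -0.14, 0, 0, 0, 0, 1], [0.06, -0.175, 0, 0, 0, 0, 1], [0.072, -0.206, 0.01, 0, 0, 0, 1], [0.072, -0.206, 0.035, 0, 0, 0, 1], [0.072, -0.206, 0.035, 0, 0, 0, 1], [0.072, -0.206, 0.035, 0, 0, 0, 1]]

```text
clock: 11.93
position: [0.4983, 0.1819, 0.1135]
ee_rot: [3.112, 0.423, -0.004]
force: [0.1, -0.8, -1.3]
width: 0.257
gripper_force: 15.0
```

```bash
cat > m.py <<'E'
from h import *
import sys
a=get_image("side").astype(int);t=observe()["position"]
rx,ry,seat=[float(v)/1000 for v in sys.argv[1:4]]
zf=.04+t[2]-seat
q=proj([[t[0],t[1],zf+.01],[t[0],t[1],zf],[rx,ry,zf+.01],[rx,ry,.073]],"side");print("foot z",round(zf,4),q.round(2).tolist())
v0=int(round(q[1,1]));u0=int(round(q[0,0]))
print("cols from",u0-11)
for v in range(v0-8,v0+4): print(v,a[v,u0-11:u0+12].sum(1)//3)
E
python3 d.py 498 188 50; python3 m.py 497.1 188.2 45.3
```

```text
11.93 [498.3 181.9 113.5] [[0.964, 0.267, -0.003], [0.267, -0.964, -0.001], [-0.003, 0.001, -1.0]] [ 0.1 -0.8 -1.3] 0.257 15.0 [-0.16  0.4  -0.39  1.88  0.19  0.9  -1.94]
[498.0, 188.0, 50.0] [ 1.5 -5.9 63.5]
foot z 0.1091 [[285.2, 165.9], [285.4, 168.68], [284.64, 165.11], [285.57, 177.69]]
cols from 274
161 [178 174 174 181 138 148 168 157 139 142 142 145 136 129 164 171 166 157
 154 156 153 154 153]
162 [180 182 182 182 138 139 155 146 141 147 147 148 137 124 168 172 172 166
 163 160 155 153 153]
163 [138 160 164 183 154 131 160 162 138 144 148 146 136 123 164 172 170 164
 159 157 153 147 145]
164 [159 161 165 127 101 102 148 158 139 145 146 146 138 123 157 167 163 164
 163 159 157 150 151]
165 [174 173 176 171 170 109 115 144 143 146 147 147 141 128 134 163 173 171
 168 166 161 158 160]
166 [183 182 184 187 194 121  82 112 141 151 151 151 148 119 126 164 172 171
 169 169 166 159 160]
167 [181 182 186 185 194 127  72  81 101 117 120 113 105  86 123 165 165 162
 157 158 163 167 165]
168 [180 184 184 186 184 176 107  76  90  98  95  93  84  87 149 164 156 151
 151 155 162 171 171]
169 [186 184 181 179 177 178 167 106  73  87  88  81 106 146 163 157 147 150
 156 162 166 168 174]
170 [180 178 176 175 171 173 174 108  59  59 225 133 136 170 172 165 153 154
 161 165 170 176 178]
171 [182 178 177 178 177 175 172 162 100  54 218 201 176 176 178 170 160 157
 161 162 167 173 176]
172 [181 177 173 172 172 167 161 163 153 147 141 237 203 175 183 179 169 168
 165 167 171 176 177]
```

jog_arm:
  motion:
    - [[0.003, -0.006, 0.008, 0, 0, 0, 1], [0.003, -0.006, 0.024, 0, 0, 0, 1], [0.003, -0.006, 0.024, 0, 0, 0, 1], [0.003, -0.006, 0.024, 0, 0, 0, 1]]

```text
clock: 12.32
position: [0.5005, 0.1884, 0.0902]
ee_rot: [3.113, 0.421, -0.001]
force: [-1.1, 0.4, -1.0]
width: 0.256
gripper_force: 15.0
```

```bash
python3 d.py 499 188.5 50; python3 m.py 497.1 188.2 45.3
```

```text
12.32 [500.5 188.4  90.2] [[0.964, 0.266, -0.001], [0.266, -0.964, -0.001], [-0.001, 0.0, -1.0]] [-1.1  0.4 -1. ] 0.256 15.0 [-0.17  0.44 -0.38  1.89  0.21  0.85 -1.97]
[499.0, 188.5, 50.0] [-1.4 -0.5 40.2]
foot z 0.0854 [[286.28, 171.54], [286.48, 174.25], [285.12, 171.64], [285.57, 177.69]]
cols from 275
166 [182 183 189 194 120  79 138 151 126 107 115 117 122 120 153 171 172 170
 169 164 160 162 164]
167 [183 186 187 193 126  67 111 141 141 141 143 143 137 127 165 167 161 160
 156 163 166 164 163]
168 [180 186 186 184 176 104  90 127 142 146 149 147 141 129 156 157 153 152
 155 164 168 170 171]
169 [183 180 179 179 178 170 100 108 138 146 147 143 140 128 137 148 153 156
 161 166 169 174 178]
170 [176 174 175 173 172 173  99  97 139 146 149 146 143 128 142 153 157 161
 166 172 175 180 184]
171 [180 180 177 178 173 170 158 116 134 147 149 148 148 132 129 153 161 161
 161 170 174 179 180]
172 [177 173 173 171 165 164 167 130 116 134 143 142 133 103 113 162 172 170
 168 173 178 178 177]
173 [177 170 168 164 165 166 168 133  99 102 104 106 105  86 105 138 143 128
 168 180 177 174 200]
174 [180 178 179 166 159 143 138 136 103  91  97  97  94  88  93 102  98  90
 105 165 142 161 171]
175 [125 118 110 109 105 100  99 104  91  81  88  88  82  86  90  96  93  90
  84 164 170 169 181]
176 [ 93  94  89  92  98  89  87  84  80  71  72  72  72  70  78  82  91  93
  89 102 164 173 173]
177 [ 94  95  93  94  95  87  69  74  85  86  85  85  84  86  83  73  73  89
  91  84 166 180 175]
```

jog_arm:
  motion:
    - [[-0.0015, 0, 0.006, 0, 0, 0, 1], [-0.0015, 0, 0.012, 0, 0, 0, 1], [-0.0015, 0, 0.018, 0, 0, 0, 1], [-0.0015, 0, 0.024, 0, 0, 0, 1], [-0.0015, 0, 0.024, 0, 0, 0, 1]]

```text
clock: 12.78
position: [0.4984, 0.1881, 0.0648]
ee_rot: [3.112, 0.422, -0.003]
force: [-0.1, 0.0, -1.6]
width: 0.261
gripper_force: 15.0
```

Foot at about 60 mm, inside the well and with no contact. Continuing down.

jog_arm:
  motion:
    - [[0, 0, 0.008, 0, 0, 0, 1], [0, 0, 0.014, 0, 0, 0, 1], [0, 0, 0.018, 0, 0, 0, 1], [0, 0, 0.019, 0, 0, 0, 1], [0, 0, 0.02, 0, 0, 0, 1], [0, 0, 0.021, 0, 0, 0, 1]]

```text
clock: 13.28
position: [0.4994, 0.1888, 0.0453]
ee_rot: [-3.113, -0.422, -0.001]
force: [-0.9, 0.2, 10.9]
width: 0.256
gripper_force: 15.0
```

jog_arm:
  motion:
    - [[0, 0, 0, 0, 0, 0, 0], [0, 0, 0, 0, 0, 0, 0], [0, 0, 0, 0, 0, 0, 0], [0, 0, -0.04, 0, 0, 0, 0], [0, 0, -0.08, 0, 0, 0, 0], [0, 0.03, -0.11, 0, 0, 0, 0], [0.002, 0.06, -0.115, 0, 0, 0, 0], [0.004, 0.095, -0.115, 0, 0, 0, 0], [0.006, 0.13, -0.115, 0, 0, 0, 0], [0.008, 0.165, -0.115, 0, 0, 0, 0]]

```text
clock: 14.12
position: [0.5513, 0.0301, 0.1608]
ee_rot: [3.113, 0.423, 0.002]
force: [0.8, 0.2, 1.0]
width: 0.503
gripper_force: 0.0
```

jog_arm:
  motion:
    - [[0.002, 0.035, 0, 0, 0, 0, 0], [0.004, 0.07, 0, 0, 0, 0, 0], [0.006, 0.105, 0, 0, 0, 0, 0], [0.008, 0.14, 0, 0, 0, 0, 0], [0.011, 0.175, 0, 0, 0, 0, 0], [0.013, 0.195, 0, 0, 0, 0, 0], [0.013, 0.195, 0, 0, 0, 0, 0], [0.013, 0.195, 0, 0, 0, 0, 0]]

```text
clock: 14.78
position: [0.6152, -0.1542, 0.1597]
ee_rot: [-3.114, -0.418, 0.001]
force: [0.5, 0.8, 0.2]
width: 0.498
gripper_force: 0.0
```

```bash
python3 d.py 615.7 -152.8 48;  python3 - <<'E'
from h import *
import h
h.HUE['red']=((0,9),(168,180))
im={n:get_image(n) for n in("side","top")}
for c,t in(('red',(.5217,.0335)),('blue',(.4971,.1882))):
    px={n:proj([[*t,.099]],n)[0] for n in im}
    for ii in({'top':im['top']},{'side':im['side']}):
        try: print(c,*locate(ii,c,px,.088,.110,.012,w=9))
        except Exception as e: print(c,e)
a=im["side"]
cv2.imwrite("pics/pin.png",np.hstack([cv2.resize(a[120:270,260:380],None,fx=3.3,fy=3.3,interpolation=cv2.INTER_CUBIC),cv2.resize(im["top"][160:310,250:370],None,fx=3.3,fy=3.3,interpolation=cv2.INTER_CUBIC)])[:,:,::-1])
E
```

```text
14.78 [ 615.2 -154.2  159.7] [[0.965, 0.264, -0.0], [0.264, -0.965, -0.0], [-0.0, -0.0, -1.0]] [0.5 0.8 0.2] 0.498 0.0 [ 0.35  0.5  -0.29  1.57  0.15  1.09 -1.27]
[615.7, -152.8, 48.0] [  0.9  -1.2 111.7]
red [0.5186119  0.03479099] [-3.10854148e-07 -7.01162151e-08] {'top': (197, 70)}
red [0.5227917  0.03477245] [ 1.06858579e-06 -4.62549991e-07] {'side': (73, 77)}
blue [0.49442534 0.18499052] [-1.73891408e-07 -1.47944945e-07] {'top': (197, 75)}
blue [0.49743991 0.19283854] [3.84207698e-06 9.58550231e-07] {'side': (55, 60)}
```

```bash
python3 - <<'E'
from h import *
import h
h.HUE['red']=((0,9),(168,180))
a=get_image("side")
for c,t in(('red',(.5217,.0335)),('blue',(.4971,.1882))):
    px=proj([[*t,.099]],"side")[0]
    for w in(6,9):
        q,n=blob(a,c,px,w,90,40);print(c,n,q.min(0),q.max(0))
    for dz in(0,.003):
        p=proj(cyl(*t,.088+dz,.110+dz,.012),"side");print("  model",dz,p.min(0).round(1),p.max(0).round(1))
    u=int(round(px[0]));v=int(round(px[1]));print([(r,a[r,u].tolist()) for r in range(v-6,v+14)])
E
```

```text
red 74 [286.5 186.5] [295.5 198.5]
red 83 [284.5 186.5] [295.5 201.5]
  model 0 [287.  187.3] [295.6 197.7]
  model 0.003 [287.  186.4] [295.5 196.8]
[(186, [187, 202, 197]), (187, [221, 150, 141]), (188, [255, 60, 52]), (189, [255, 29, 17]), (190, [255, 40, 26]), (191, [230, 40, 27]), (192, [146, 19, 12]), (193, [144, 24, 19]), (194, [148, 24, 21]), (195, [145, 20, 3]), (196, [144, 2, 0]), (197, [169, 106, 93]), (198, [168, 155, 138]), (199, [164, 156, 139]), (200, [165, 156, 140]), (201, [162, 158, 141]), (202, [148, 168, 148]), (203, [255, 75, 59]), (204, [199, 10, 4]), (205, [182, 199, 191])]
blue 51 [281.5 165.5] [288.5 174.5]
blue 51 [281.5 165.5] [288.5 174.5]
  model 0 [281.2 166.1] [288.9 175.2]
  model 0.003 [281.1 165.3] [288.8 174.4]
[(165, [213, 152, 73]), (166, [140, 153, 216]), (167, [55, 138, 255]), (168, [40, 148, 255]), (169, [39, 101, 194]), (170, [18, 61, 116]), (171, [24, 57, 114]), (172, [20, 60, 115]), (173, [15, 55, 114]), (174, [0, 42, 112]), (175, [161, 149, 133]), (176, [174, 159, 138]), (177, [169, 155, 138]), (178, [170, 154, 136]), (179, [180, 157, 125]), (180, [98, 146, 244]), (181, [34, 73, 133]), (182, [189, 183, 169]), (183, [199, 200, 187]), (184, [193, 196, 185])]
```

View pics/pin.png

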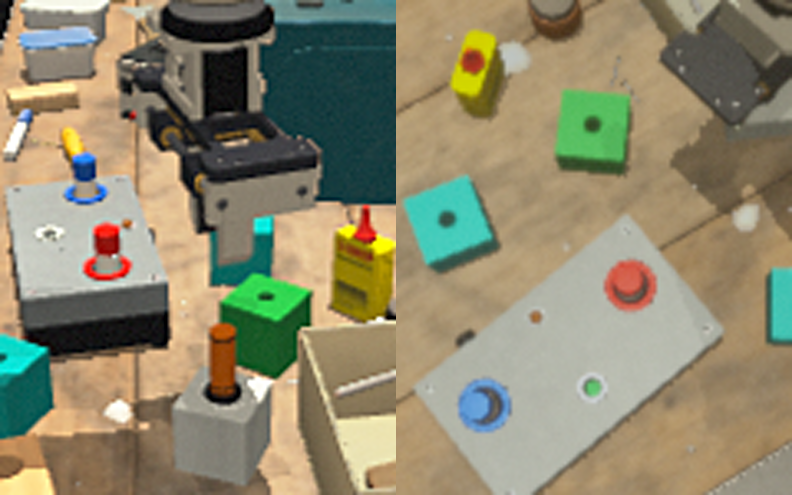

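The crop shows both cartridges upright in their wells, red at (107,245) and blue at (85,175), each inside its matching ring. The open fingers hang above the orange handle at (222,360). Next: descend, close on the handle with a firm grip.

jog_arm:
  motion:
    - [[0.001, -0.001, 0.035, 0, 0, 0, 0], [0.001, -0.001, 0.07, 0, 0, 0, 0], [0.001, -0.001, 0.095, 0, 0, 0, 0], [0.001, -0.001, 0.112, 0, 0, 0, 0], [0.001, -0.001, 0.112, 0, 0, 0, 0], [0.001, -0.001, 0.112, 0, 0, 0, 0]]

```text
clock: 15.43
position: [0.6155, -0.1501, 0.048]
ee_rot: [-3.112, -0.425, 0.002]
force: [0.7, -0.4, 0.2]
width: 0.501
gripper_force: 0.0
```

```bash
python3 d.py 615.7 -152.8 48; python3 - <<'E'
from h import *
a=get_image("side").astype(int);h=cv2.cvtColor(get_image("side"),cv2.COLOR_RGB2HSV)
q,n=blob(get_image("side"),'orange',(327,232),16);print(n,q.min(0),q.max(0))
p=proj(cyl(.6157,-.1528,.065,.12,.010),"side");print(p.min(0),p.max(0))
for r in range(212,248,2): print(r,h[r,318:342,0],a[r,318:342].sum(1)//3)
E
```

```text
15.43 [ 615.5 -150.1   48. ] [[0.963, 0.268, -0.001], [0.268, -0.963, 0.001], [-0.001, -0.001, -1.0]] [ 0.7 -0.4  0.2] 0.501 0.0 [ 0.33  0.61 -0.27  1.69  0.2   0.87 -1.32]
[615.7, -152.8, 48.0] [-0.6  2.7 -0. ]
36 [322.5 228.5] [330.5 239.5]
[322.79725028 216.98086544] [330.92913182 239.51459437]
212 [120 125  83 143  80 128 115 132 120 128 132 132 120 107 132 135 120 140
 130 128 114 113 120 126] [37 40 39 44 67 66 71 68 65 68 69 67 69 66 66 66 68 67 66 67 65 68 69 69]
214 [115 105  90 130 103  60 105 135 120 135 144 120 130 114   6  23  23 130
 132 135 120 120 135  90] [ 29  42  39  29  37  62  69  67  91 100  69  62  68  54  37  72  71  68
  69  70  75  77  68  55]
216 [113 113 111  19  19  19  90 126 128 130 140   0 150 135 105 105  90  98
 128  98 120  96 125 105] [22 27 19 84 51 15 52 68 68 70 81 76 65 47 51 52 42 41 33 31 29 30 27 19]
218 [ 15 115  16  20  17  22  19 114  90 135   8  90  60 111 110 100 137 105
 130  15  18  21  18  19] [ 35  12  84  86 112  82  33  25  33  32  26  26  26  25  27  23  23  20
  16  11  35  64  67  92]
220 [ 15  20 115  16  19  20  19  24  22  2
[... 1884 characters left out ...]
 110   8   9   8   0 109 120  15  24  26  24
  23  23  24  21  23  40] [152 148 154 159  76   0   9  19  28  27  22  18  11   0  57 146 160 154
 152 157 158 129 106  95]
242 [28 25 23 25 25 23 25 25 18 15 24 23 21 23 22 22 24 24 26 22 23 25 24 54] [153 153 155 150 157 151 155 130  85  74  77  72 139 153 159 157 152 152
 156 151 119 102 105 103]
244 [26 24 26 23 25 24 25 26 24 23 23 24 25 21 23 22 19 26 23 27 27 30 36 48] [152 157 158 156 154 153 150 152 161 160 161 160 155 152 156 153 151 157
 150 118 101 106 107 103]
246 [24 18 23 19 25 18 22 28 24 25 23 24 22 23 25 23 22 21 25 33 30 30 18 51] [124 124 124 128 125 128 135 135 141 148 156 155 160 153 175 179 183 163
 119 104 103 107 109 100]
```

jog_arm:
  motion:
    - [[0, 0.002, 0, 0, 0, 0, 0], [0, 0.002, 0, 0, 0, 0, 0], [0, 0.002, 0, 0, 0, 0, 1], [0, 0.002, 0, 0, 0, 0, 1], [0, 0.002, 0, 0, 0, 0, 1], [0, 0.002, 0, 0, 0, 0, 1], [0, 0.002, 0, 0, 0, 0, 1], [0, 0.002, 0, 0, 0, 0, 1], [0, 0.002, 0, 0, 0, 0, 1]]
  force: 40

```text
clock: 16.33
position: [0.6166, -0.1535, 0.0481]
ee_rot: [3.113, 0.422, -0.0]
force: [0.1, 0.3, -0.3]
width: 0.209
gripper_force: 40.0
```

jog_arm:
  motion:
    - [[0, 0, -0.02, 0, 0, 0, 1], [0, 0, -0.05, 0, 0, 0, 1], [0, 0, -0.09, 0, 0, 0, 1], [0, 0, -0.13, 0, 0, 0, 1], [0, 0, -0.13, 0, 0, 0, 1], [-0.009, -0.035, -0.13, 0, 0, 0, 1], [-0.018, -0.07, -0.13, 0, 0, 0, 1], [-0.027, -0.105, -0.13, 0, 0, 0, 1], [-0.037, -0.14, -0.13, 0, 0, 0, 1], [-0.046, -0.175, -0.13, 0, 0, 0, 1]]

```text
clock: 17.17
position: [0.5243, 0.0042, 0.1779]
ee_rot: [3.113, 0.422, -0.0]
force: [0.6, 1.4, -0.0]
width: 0.212
gripper_force: 40.0
```

jog_arm:
  motion:
    - [[-0.009, -0.035, 0, 0, 0, 0, 1], [-0.018, -0.07, 0, 0, 0, 0, 1], [-0.026, -0.1, 0, 0, 0, 0, 1], [-0.032, -0.113, 0, 0, 0, 0, 1], [-0.032, -0.113, 0.02, 0, 0, 0, 1], [-0.032, -0.113, 0.04, 0, 0, 0, 1], [-0.032, -0.113, 0.04, 0, 0, 0, 1], [-0.032, -0.113, 0.04, 0, 0, 0, 1]]

```text
clock: 17.83
position: [0.4639, 0.1031, 0.1377]
ee_rot: [3.113, 0.423, -0.003]
force: [0.1, 0.5, -1.2]
width: 0.211
gripper_force: 40.0
```

```bash
cat > n.py <<'E'
from h import *
a=get_image("side").astype(int);t=observe()["position"]
zt=t[2]-.0381
q=proj([[t[0],t[1],zt],[t[0],t[1],zt+.03],[.4648,.1036,zt],[.4648,.1036,.072]],"side");print("tip z",round(zt,4),q.round(2).tolist())
u0=int(round(q[0,0]));print("cols from",u0-10)
for v in range(int(q[1,1])+1,int(q[3,1])+7): print(v,a[v,u0-10:u0+11].sum(1)//3)
E
python3 d.py 464.8 103.6 80; python3 n.py
```

```text
17.83 [463.9 103.1 137.7] [[0.964, 0.267, -0.002], [0.267, -0.964, -0.0], [-0.002, -0.0, -1.0]] [ 0.1  0.5 -1.2] 0.211 40.0 [ 0.01  0.29 -0.41  1.97  0.15  0.91 -1.78]
[464.8, 103.6, 80.0] [ 1.2 -0.2 57.7]
tip z 0.1004 [[273.55, 182.16], [272.75, 173.45], [273.59, 182.11], [274.33, 190.14]]
cols from 264
174 [163 168 174 176 176 181 187 142  98 118 173 176 170 168 170 168 167 173
 141  90  56]
175 [164 173 177 180 177 182 190 146 101 120 172 176 176 174 173 175 174 184
 155 141 143]
176 [173 181 180 179 177 179 183 153 105 102 169 181 176 173 177 177 169 166
 146 142 148]
177 [139 139 171 177 179 179 187 150 107 104 174 189 180 177 178 171 159 124
 105 135 147]
178 [176 177 184 189 187 194 139  98  99  96 110 114 105 161 178 164 146 104
 103 135 146]
179 [137 113 115 115 114 117 100  84 100  93  88  90  80 164 179 136 136 119
 110 135 145]
180 [ 97  88  90  93  93  87  92  87  98 100  96  89  87  99 165 173 112  82
 113 135 148]
181 [ 93  93  97  93  95  95  96  94 104  99  90  92  85 154 178 179 167 169
 154  97  75]
182 [ 97  98  96  97  99  97  96  96 102 106  95  96  87 171 185 1
[... 598 characters left out ...]
6  92 115 167 157 144 137 153 176 139 102  93 110
 110 167 179]
190 [ 91  99  96  97  99  97 109 156 141 104  92  90 101 147 154 109  90  89
  82 169 184]
191 [ 86 101 100  99 100  93 102 158 144  96  83 106 110 157 130  95 108 114
  93 104 170]
192 [ 85  99 103 102  97  98  97  91 124 172 156 149 111 119 115 112 117 114
 113  94 105]
193 [106 102 101 102 100  98  98 104 116 131 124 123 112 115 115 119 117 116
 117 101  92]
194 [107 118 117 103 101 103 101 114 120 117 115 114 120 106  99 101  99 102
 100  98  96]
195 [105 120 119 106 100 101  98 102 100 100 101 105 102  99  84  91  99  97
  96  96  92]
196 [ 94 118 118 105  98 100 100  98  99 100  99  95 100  96  93  94 101 101
  95  91 166]
```

jog_arm:
  motion:
    - [[0.0025, 0, 0.008, 0, 0, 0, 1], [0.0025, 0, 0.018, 0, 0, 0, 1], [0.0025, 0, 0.022, 0, 0, 0, 1], [0.0025, 0, 0.022, 0, 0, 0, 1], [0.0025, 0, 0.022, 0, 0, 0, 1]]

```text
clock: 18.3
position: [0.4668, 0.1039, 0.1158]
ee_rot: [3.113, 0.422, -0.001]
force: [0.1, -0.7, -0.3]
width: 0.208
gripper_force: 40.0
```

```bash
python3 d.py 464.8 103.6 80; python3 n.py; python3 - <<'E'
from h import *
b=get_image("top").astype(int);u,v=proj([[.4648,.1036,.072]],"top")[0].round().astype(int)
for r in range(v-5,v+6): print(r,u-6,[tuple(x) for x in b[r,u-6:u+7:2]])
E
```

```text
18.3 [466.8 103.9 115.8] [[0.964, 0.266, -0.001], [0.266, -0.964, -0.0], [-0.001, -0.0, -1.0]] [ 0.1 -0.7 -0.3] 0.208 40.0 [-0.    0.33 -0.41  1.99  0.17  0.85 -1.8 ]
[464.8, 103.6, 80.0] [-2.  -0.3 35.8]
tip z 0.078 [[274.89, 188.37], [274.11, 179.84], [274.17, 188.46], [274.33, 190.14]]
cols from 265
180 [ 91  93  90  92  89  90  95  81  95 101  97  95  89  83 153 112  78 112
 137 148 150]
181 [ 94  94  95  97  96  96  97  93 101 102  90  92  92 160 187 173 169 156
 100  77  77]
182 [ 96  99  94  98  95  96  97  95 106 101  91  91  94 107 173 182 178 173
 163 165 162]
183 [ 98  97  97  99  95  97  95  94 100 101  90  91  92  88 104 168 178 177
 173 176 175]
184 [ 98  95  97  99  95  97  97  93 102 102  89  93  98  90  87 103 164 178
 175 172 173]
185 [ 96  98  98  97  97  97  95  96  99 102  92  97  97  92  93  88 102 166
 177 176 173]
186 [ 98  99  98  93  97  99  98  97  95 104  93  96  95  93  94  94  84 170
 183 176 174]
187 [ 96  98  96  99  98  97  97  96  94 101  91  94  94  95  95  97  91 106
 167 175 174]
188 [ 97  99  98  96  95  94  95  90  80  96 104 106  93  92  92  96
[... 3569 characters left out ...]
2), np.int64(64)), (np.int64(97), np.int64(79), np.int64(60))]
281 303 [(np.int64(99), np.int64(80), np.int64(61)), (np.int64(96), np.int64(77), np.int64(59)), (np.int64(98), np.int64(80), np.int64(63)), (np.int64(98), np.int64(80), np.int64(61)), (np.int64(100), np.int64(84), np.int64(65)), (np.int64(98), np.int64(83), np.int64(63)), (np.int64(100), np.int64(80), np.int64(64))]
282 303 [(np.int64(97), np.int64(81), np.int64(59)), (np.int64(97), np.int64(79), np.int64(62)), (np.int64(101), np.int64(84), np.int64(67)), (np.int64(97), np.int64(78), np.int64(60)), (np.int64(98), np.int64(81), np.int64(60)), (np.int64(101), np.int64(83), np.int64(64)), (np.int64(98), np.int64(82), np.int64(59))]
```

jog_arm:
  motion:
    - [[0.001, 0, 0.005, 0, 0, 0, 1], [0.001, 0, 0.01, 0, 0, 0, 1], [0.001, 0, 0.015, 0, 0, 0, 1], [0.001, 0, 0.02, 0, 0, 0, 1], [0.001, 0, 0.02, 0, 0, 0, 1]]

```text
clock: 18.82
position: [0.4673, 0.104, 0.0949]
ee_rot: [3.113, 0.423, -0.003]
force: [0.0, -0.3, -0.7]
width: 0.209
gripper_force: 40.0
```

```bash
python3 d.py; python3 n.py | head -12
```

```text
18.82 [467.3 104.   94.9] [[0.964, 0.267, -0.002], [0.267, -0.964, -0.001], [-0.002, 0.0, -1.0]] [ 0.  -0.3 -0.7] 0.209 40.0 [-0.01  0.35 -0.4   2.02  0.19  0.81 -1.82]
tip z 0.0573 [[275.55, 194.12], [274.79, 185.73], [274.7, 194.22], [274.33, 190.14]]
cols from 266
186 [ 98  98  96 100  95  97  96  90 101  96  98  95  96  96  95  92 104 166
 177 172 183]
187 [ 98  97  99  98  99  97  96  94 102  97  94  96  93  95  92  92  85 169
 181 174 177]
188 [101  97 100  96  95  91  92  79  95 100 102  95  91  95  94  97  91 104
 166 178 174]
189 [ 98  97  97  96  90 118 172 139 105  92 145 174 140 103  94  93  94  87
 169 187 180]
190 [ 97  99  99  97 106 157 142 101  94  92  93 147 155 111  93  95  94  92
 102 169 183]
```

The tip is in the hole with no contact. Next: press in small steps.

jog_arm:
  motion:
    - [[0, 0, 0.004, 0, 0, 0, 1], [0, 0, 0.008, 0, 0, 0, 1], [0, 0, 0.011, 0, 0, 0, 1], [0, 0, 0.012, 0, 0, 0, 1], [0, 0, 0.012, 0, 0, 0, 1]]

```text
clock: 19.28
position: [0.4681, 0.1043, 0.084]
ee_rot: [3.113, 0.422, 0.0]
force: [-0.7, 0.1, 2.3]
width: 0.208
gripper_force: 40.0
```

jog_arm:
  motion:
    - [[0, 0, 0.002, 0, 0, 0, 1], [0, 0, 0.003, 0, 0, 0, 1], [0, 0, 0.004, 0, 0, 0, 1], [0, 0, 0.004, 0, 0, 0, 1]]

```text
clock: 19.62
position: [0.4681, 0.1043, 0.0801]
ee_rot: [3.113, 0.422, 0.0]
force: [-0.6, -0.7, 3.2]
width: 0.209
gripper_force: 40.0
```

jog_arm:
  motion:
    - [[0, 0, 0.001, 0, 0, 0, 1], [0, 0, 0.002, 0, 0, 0, 1], [0, 0, 0.002, 0, 0, 0, 1], [0, 0, 0.002, 0, 0, 0, 1]]

```text
clock: 19.95
position: [0.4688, 0.1045, 0.0794]
ee_rot: [3.113, 0.422, 0.003]
force: [-3.9, -0.5, 19.0]
width: 0.211
gripper_force: 40.0
```

jog_arm:
  motion:
    - [[0, 0, -0.0005, 0, 0, 0, 1], [0, 0, -0.0005, 0, 0, 0, 1], [0, 0, -0.0005, 0, 0, 0, 1], [0, 0, -0.0005, 0, 0, 0, 1], [0, 0, -0.0005, 0, 0, 0, 1], [0, 0, -0.0005, 0, 0, 0, 1]]

```text
clock: 20.45
position: [0.4686, 0.1044, 0.0795]
ee_rot: [3.113, 0.422, 0.002]
force: [-2.6, -1.1, 13.9]
width: 0.21
gripper_force: 40.0
```

```bash
python3 d.py; python3 - <<'E'
from h import *
import h
h.HUE['red']=((0,9),(168,180))
a=get_image("side")
for c,t in(('red',(.5217,.0335)),('blue',(.4971,.1882))):
    q,n=blob(a,c,proj([[*t,.099]],"side")[0],6,90,40);print(c,n,q.min(0),q.max(0))
E
python3 d.py
```

```text
20.45 [468.6 104.4  79.5] [[0.964, 0.266, 0.001], [0.266, -0.964, 0.0], [0.001, 0.0, -1.0]] [-2.6 -1.1 13.9] 0.21 40.0 [-0.02  0.38 -0.39  2.03  0.2   0.77 -1.84]
red 76 [286.5 186.5] [295.5 198.5]
blue 28 [282.5 169.5] [288.5 174.5]
20.5 [468.6 104.4  79.5] [[0.964, 0.266, 0.001], [0.266, -0.964, 0.0], [0.001, 0.0, -1.0]] [-2.9 -0.8 14.1] 0.211 40.0 [-0.02  0.38 -0.39  2.03  0.2   0.77 -1.84]
```

```bash
python3 -c "
from cell import *
print(sign_off())"
```

```text
the job is handed in; nothing more can be done
None
```

Job handed in at about 20.5 s: each cartridge stands in its colour-matched well, and the gripped reset pin holds the button against its hard stop at about 14 N; no verdict came back.

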